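# Slide the blue sample box over the spill-tray rim

## Task

Slide the blue-lidded sample box into the steel spill tray. Do not hoist the whole box: raise only the end nearest the tray by its grip tab, set that end on the tray's rim with the far end still on the bench and let go, then push the box from behind until it lies flat on the tray floor. Leave the orange-lidded box where it stands.

Things in the scene. Friction and masses are not known exactly. Their poses are not given: they have to be found in the camera images.
- blue_box: the closed sample box to move: white, with a blue lid, 90 mm (its x) by 130 mm (its y) by 48 mm high, 0.3 to 0.65 kg. Origin at the centre of its underside, z up. The two 90 mm ends, at its +y and -y, are alike; either may be the one nearest the tray. A blue grip tab stands on the lid near each end.
- blue_tab_a (a point): middle of the grip tab at the box's -y end, 42 mm from the box centre and 65 mm above its underside. Tab: upright, 14 mm thick (along box x, the way to close fingers on it), 32 mm long (along y), top 79 mm above the underside. Hinged to the lid about an x axis with a weak upright spring, 0.6 rad either way: raise it straight up and the box tilts freely, its other end staying down.
- blue_tab_b (a point): middle of the same kind of grip tab at the box's +y end
- orange_box: the look-alike box with orange lid and tabs, same size and origin, standing on the opposite side of the tray; a bystander
- tray: steel spill tray fixed to the bench, outside 174 (its x) by 190 mm (its y), rim 12 mm wide and 14 high all round, inside 150 by 166 mm, floor 3 mm above the bench. Origin at its centre at bench level. One box stands off its -y side, the other off +y (which varies), 35 to 75 mm short of the rim, within 8 degrees of its y; the blue one goes in over the rim on its own side, along y.
Things that resemble listed ones, but are neither listed nor needed, are in the scene too. What is shaped like the blue_box but green is not meant.

How it is judged:
By the outcome, as a careful person would: the job done as asked, in the order asked, and still so for the second after the job is handed in, with the robot touching nothing.
It also fails if it takes over 51 s, if anything falls off the work surface, if the arm or the gripper's body presses on something with over 40 N, if the wrist force passes 120 N, or if a joint passes its speed limit or range.

## Robot

A 7-joint arm with a two-finger parallel gripper is mounted at the origin on the work surface. World frame = base frame: x ahead of the robot, y to its left, z up, the work surface at z = 0. Lengths are in m, angles in rad, forces in N, time in s.
With the tool pointing down it reaches from about 0.425 to 0.925 m from the base axis. Payload 6.8 kg.
Tool frame: the origin (TCP) lies at the very end of the fingers, on their centre line; the grasp point (between the pads) lies ctrl.grip_point_offset behind it (ctrl.grip_point_offset is the distance from the TCP to the grasp point, in m); z points along the fingers, y is the line along which they close (so a half turn about z gives the same grasp; the last joint's range is limited). The gripper opens to 85 mm and grips with 20 to 120 N. Pads are 22 mm wide; open, the fingers measure 114 mm over their backs; the gripper's body (76 mm by 85 mm) begins 54 mm behind the grasp point. The pads swing forward as they close: fully open they stand 13 mm farther back than shut.
Start: joints at [1.225, 0.477, 0.022, 1.555, -0.011, 1.109, -0.083], TCP at [0.159, -0.656, 0.231] pointing down, gripper open.
Joint ranges: [-2.96, 2.96], [-0.34, 2.1], [-1.41, 1.46], [0.24, 2.44], [-1.37, 4.51], [0.17, 1.92], [-2.96, 2.96]. Speed limits (rad/s): [2.39, 2.39, 3.14, 3.14, 3.14, 3.14, 3.14].

## Interface

Orientations are given as a 3x3 rotation matrix whose columns are the frame's x, y, z axes.
In Python, from workcell import ctrl, viewer gives the robot as it stands. The module is installed in compiled form; this text tells all that it offers.
- The arm moves only by the tool arm_command, never from a script. Its argument "increments" is a list of rows, each a list of 7 numbers: the opening in per cent of the stroke, from 0 (shut) to 100 (fully open), then the shift along the tool's x, y, z in cm, then the turn, a rotation vector about the tool's x, y, z in degrees. In form: [[claw, tx, ty, tz, wx, wy, wz], ...]. A call has 1 to 20 rows; each row is the pose to reach, as a shift and turn from the pose commanded when the call began, along the tool's axes at that moment; what a row does not reach only later rows make up. A row lasts 1/12 s, in which the tool goes at most 41.7 mm and 7.16 degrees, less where a joint would pass 70% of its speed; a pose out of reach is approached as far as the arm can. A call with a gripper value outside its range is refused whole. The fingers move at their own pace and stop on an object; "newtons" is the grip in N (left out, the last holds). Time passes only in rows, so rows that repeat a pose let the fingers close. It gives the time, the measured TCP pose, the force, the opening and the grip force at its end, in the units of the state.
- ctrl.read_state(): the state, without advancing time (a new reading comes with each control period).
- viewer.snapshot(name): name is "side" or "top" or "wrist"; returns (picture, depth): 384x512x3 uint8, red, green, blue; 384x512 float32, m along the optical axis (not along the pixel's ray), 0 where there is no reading.
- viewer.get_calibration(name): a dict with "K" (3x3 intrinsics, pixels), "pose" (4x4, takes a point from camera to world coordinates). Camera axes: x right, y down, z forward; pixel columns grow to the right and rows downward; lengths in m; the calibration is good to about 2 mm. A picture is of the moment at which its call begins: read the wrist's pose just before it. get_calibration takes no time and is no camera call; for the wrist camera it gives the pose at the moment of the call.
- ctrl.sign_off(): hands the job in; it is judged then, once.
The state is a dict: "clock": time; "qpos": joint angles; "joint_velocities": joint speeds; "joint_efforts": joint torques, N m; "ee_pos": TCP position; "eef_rot": TCP orientation; "ft_force": force on the tool from outside, world axes, zero at the start; "wrist_torque": the same for the moment, N m; "gripper_width": finger opening in m; "grip_force": force on a finger pad.
Only numpy, scipy, OpenCV 4.12 (cv2) and the standard library are available. Lean on these libraries where they do the work, as an engineer would, in place of code of your own. Each camera call takes 0.05 s, during which the arm holds its last target. There are 200 camera calls.

## Working session

There is one attempt and no reset: what is moved stays moved. The work goes in short steps, Python scripts to look and compute and a tool call to move; the robot and the scene stay as the last step left them, time stands still between calls to the robot, and variables do not carry over. Pictures are saved under pics/ and viewed, at most 10 in all, crops included, and the job is handed in when it is done.

Besides the shell and the picture viewer there is one more tool, called as name(argument=value, ...), one argument or row to a line, values as JSON. arm_command: Moves the arm, as the interface text tells. Its arguments: {"type":"object","properties":{"increments":{"type":"array","items":{"type":"array","items":{"type":"number"}}},"newtons":{"type":"number"}},"required":["increments"]}

```bash
mkdir -p pics; python3 - <<'E'
from workcell import ctrl, viewer
import cv2, numpy as np
s=ctrl.read_state()
for k in ("clock","ee_pos","eef_rot","gripper_width","ft_force"): print(k,np.round(s[k],3))
print(ctrl.grip_point_offset)
for n in ("side","top"):
    p,d=viewer.snapshot(n); c=viewer.get_calibration(n)
    np.savez(f"pics/{n}0.npz",p=p,d=d,K=c["K"],T=c["pose"])
    cv2.imwrite(f"pics/{n}0.png",p[:,:,::-1]); print(n,np.round(c["pose"],3).tolist(),np.round(c["K"],1).tolist())
E
```

```text
clock 0.0
ee_pos [ 0.159 -0.655  0.23 ]
eef_rot [[ 0.972  0.236 -0.001]
 [ 0.236 -0.972  0.002]
 [-0.    -0.002 -1.   ]]
gripper_width 0.085
ft_force [-0.002  0.045  0.244]
0.0187
side [[-0.984, -0.095, 0.148, 0.373], [-0.175, 0.608, -0.775, 0.962], [-0.016, -0.788, -0.615, 0.858], [0.0, 0.0, 0.0, 1.0]] [[441.6, 0.0, 259.6], [0.0, 441.6, 193.7], [0.0, 0.0, 1.0]]
top [[0.025, -0.994, 0.106, 0.47], [-1.0, -0.025, 0.006, -0.029], [-0.004, -0.106, -0.994, 0.841], [0.0, 0.0, 0.0, 1.0]] [[358.7, 0.0, 258.7], [0.0, 358.7, 195.2], [0.0, 0.0, 1.0]]
```

View pics/top0.png

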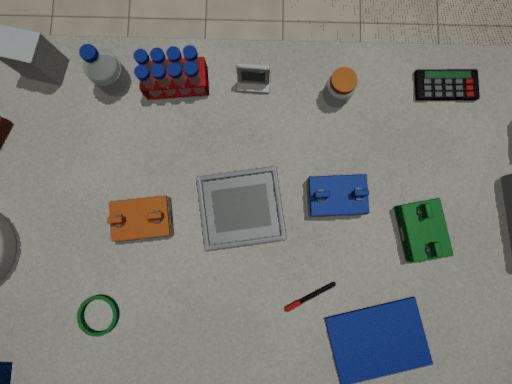

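View pics/side0.png

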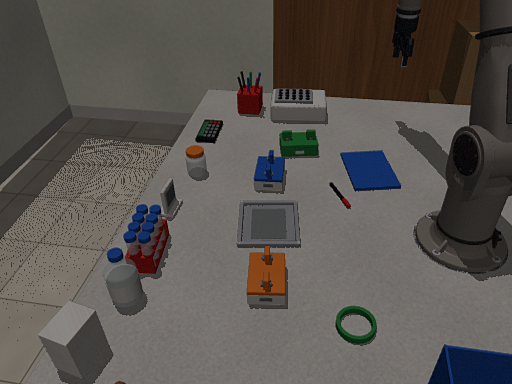

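Top view: tray at (241,208). Candidates for the blue box: blue-lidded box with two tabs (338,195); look-alikes are the green box (423,230), the flat blue folder (378,340), the blue bin corner (5,375), the blue bottle caps (165,60) and the orange box (139,218). I choose (338,195) and will check it in a crop.

```bash
cat > h.py <<'E'
import numpy as np, cv2
def cloud(d,K,T):
    v,u=np.mgrid[:d.shape[0],:d.shape[1]]
    P=np.stack([(u-K[0,2])*d/K[0,0],(v-K[1,2])*d/K[1,1],d],-1)
    return P@T[:3,:3].T+T[:3,3]
def ray(px,K,T,z):
    px=np.atleast_2d(np.asarray(px,float)); r=np.c_[px,np.ones(len(px))]@np.linalg.inv(K).T@T[:3,:3].T
    return T[:3,3]+r*((z-T[2,3])/r[:,2])[:,None]
def blue(p):
    h=cv2.cvtColor(p,cv2.COLOR_RGB2HSV); return cv2.inRange(h,(105,120,50),(128,255,255))>0
def rect(P):
    c,s,a=cv2.minAreaRect((P[:,:2]*1000).astype(np.float32)); return np.round(c,1),np.round(s,1),round(a,1)
E
python3 - <<'E'
from h import *
for n,box in (("top",(295,165,385,225)),("side",(245,145,295,195))):
    z=np.load(f"pics/{n}0.npz"); p,d,K,T=[z[k] for k in "pdKT"]
    W=cloud(d,K,T); m=np.zeros(d.shape,bool); m[box[1]:box[3],box[0]:box[2]]=1; m&=blue(p)&(d>0)
    Q=W[m]; lid=Q[abs(Q[:,2]-.048)<.008]; tab=Q[Q[:,2]>.062]
    print(n,"lid",len(lid),lid[:,2].mean(),rect(lid))
    if len(tab)>5:
        t,lab,c=cv2.kmeans(tab[:,:2].astype(np.float32),2,None,(3,20,1e-4),3,0); print("tabs",c.round(4).tolist(),tab[:,2].max())
    R=W.reshape(-1,3); g=R[(abs(R[:,2]-.014)<.005)&(abs(R[:,0]-.45)<.14)&(abs(R[:,1])<.13)]
    print("tray",len(g),rect(g))
    b=R[(abs(R[:,0]-.45)<.3)&(abs(R[:,1])<.3)];print("bench z",np.median(b[:,2]))
z=np.load("pics/top0.npz"); p=z["p"]
# tray contour by colour
cv2.imwrite("pics/crop1.png",cv2.resize(p[150:270,190:390,::-1],None,fx=4,fy=4,interpolation=cv2.INTER_CUBIC))
K,T=z["K"],z["T"]
print(ray([(338,195)],K,T,.048),ray([(241,208)],K,T,.014))
E
```

```text
top lid 1985 0.0481134691641291 (array([ 559.7, -201.2]), array([ 88.9, 129. ]), 3.8)
tabs [[0.5561000108718872, -0.15929999947547913], [0.5616999864578247, -0.24250000715255737]] 0.08311784166225278
tray 1121 (array([450.7,   1.2]), array([327.2, 198.1]), 13.3)
bench z 0.0008530494466909011
side lid 554 0.04758759411736352 (array([ 560.1, -198.7]), array([ 88.1, 134.6]), 3.7)
tabs [[0.5634999871253967, -0.23770000040531158], [0.5577999949455261, -0.15379999577999115]] 0.08259493919344729
tray 554 (array([450. ,   3.4]), array([324.5, 200.2]), 12.3)
bench z 0.0005237154054245075
[[ 0.55890905 -0.20036078  0.048     ]] [[0.52697435 0.016131   0.014     ]]
```

View pics/crop1.png

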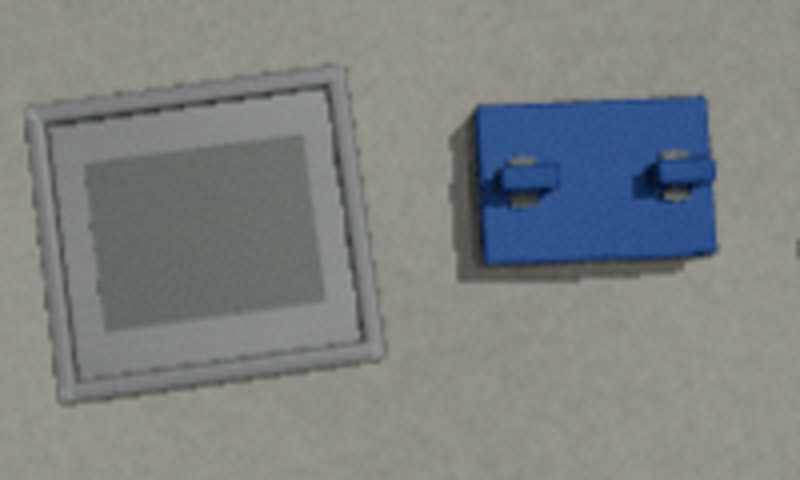

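The crop confirms a blue lid with two blue tabs, the near end at crop x≈480 facing the tray. Tray outer corners in the crop: (28,105), (343,66), (384,355), (62,404).

```bash
python3 - <<'E'
from h import *
z=np.load("pics/top0.npz"); p,d,K,T=[z[k] for k in "pdKT"]
C=np.array([(28,105),(343,66),(384,355),(62,404)])/4+[190-.4,150-.4]
P=ray(C,K,T,.012); print(P.round(4).tolist(), P.mean(0))
e=np.diff(np.r_[P,P[:1]],axis=0); print(np.linalg.norm(e,axis=1)); print(np.degrees(np.arctan2(e[:,1],e[:,0])))
W=cloud(d,K,T).reshape(-1,3); g=W[(W[:,2]>.007)&(W[:,2]<.025)&(abs(W[:,0]-.527)<.12)&(abs(W[:,1]-.016)<.115)]
print(rect(g))
zs=np.load("pics/side0.npz")
W=cloud(zs["d"],zs["K"],zs["T"]).reshape(-1,3); g=W[(W[:,2]>.007)&(W[:,2]<.025)&(abs(W[:,0]-.527)<.12)&(abs(W[:,1]-.016)<.115)]
print(rect(g))
from workcell import ctrl; print(ctrl.read_state()["eef_rot"])
E
```

```text
[[0.5998, 0.1224, 0.012], [0.6275, -0.0613, 0.012], [0.4599, -0.0882, 0.012], [0.4275, 0.0954, 0.012]] [0.52868138 0.01707888 0.012     ]
[0.1857578  0.16971201 0.18645563 0.17449663]
[ -81.44196104 -170.87520679  100.03005879    8.90031808]
(array([528.1,  17.9]), array([174.3, 190.2]), 9.2)
(array([529.3,  18.9]), array([174. , 199.6]), 9.1)
[[ 9.71862602e-01  2.35547940e-01 -5.01189948e-04]
 [ 2.35548441e-01 -9.71861383e-01  1.54438753e-03]
 [-1.23309854e-04 -1.61898700e-03 -9.99998682e-01]]
```

arm_command(
  increments=[
    [100, 50.4, -38.9, 7, 0, 0, -80],
    [100, 50.4, -38.9, 7, 0, 0, -80],
    [100, 50.4, -38.9, 7, 0, 0, -80],
    [100, 50.4, -38.9, 7, 0, 0, -80],
    [100, 50.4, -38.9, 7, 0, 0, -80],
    [100, 50.4, -38.9, 7, 0, 0, -80],
    [100, 50.4, -38.9, 7, 0, 0, -80],
    [100, 50.4, -38.9, 7, 0, 0, -80],
    [100, 50.4, -38.9, 7, 0, 0, -80],
    [100, 50.4, -38.9, 7, 0, 0, -80],
    [100, 50.4, -38.9, 7, 0, 0, -80],
    [100, 50.4, -38.9, 7, 0, 0, -80],
    [100, 50.4, -38.9, 7, 0, 0, -80],
    [100, 50.4, -38.9, 7, 0, 0, -80],
    [100, 50.4, -38.9, 7, 0, 0, -80],
    [100, 50.4, -38.9, 7, 0, 0, -80],
    [100, 50.4, -38.9, 7, 0, 0, -80],
    [100, 50.4, -38.9, 7, 0, 0, -80],
    [100, 50.4, -38.9, 7, 0, 0, -80],
    [100, 50.4, -38.9, 7, 0, 0, -80],
  ],
  newtons=40,
)

```text
clock: 1.77
ee_pos: [0.5561, -0.1613, 0.1611]
eef_rot: [[-0.06, 0.998, -0.001], [0.998, 0.06, -0.001], [-0.001, -0.001, -1.0]]
ft_force: [-0.2, 0.5, -0.4]
gripper_width: 0.0857
grip_force: 0.0
```

```bash
cat > look.py <<'E'
import sys; from h import *; from workcell import ctrl, viewer
n,tag=sys.argv[1:3]
s=ctrl.read_state(); c=viewer.get_calibration(n); p,d=viewer.snapshot(n)
np.savez(f"pics/{tag}.npz",p=p,d=d,K=c["K"],T=c["pose"]); cv2.imwrite(f"pics/{tag}.png",p[:,:,::-1])
print("t",round(s["clock"],2),"tcp",np.round(s["ee_pos"],4),"rot",np.round(s["eef_rot"],3).tolist(),"w",s["gripper_width"],"f",np.round(s["ft_force"],1))
W=cloud(d,c["K"],c["pose"]); m=blue(p)&(d>0)&(abs(W[...,0]-.55)<.08)&(abs(W[...,1]+.1)<.25)
Q=W[m]; lid=Q[abs(Q[:,2]-.048)<.006]; tab=Q[(Q[:,2]>.068)&(Q[:,2]<.09)]
if len(lid)>20: print("lid",len(lid),lid[:,2].mean().round(4),rect(lid))
if len(tab)>9: print("tabs",cv2.kmeans(tab[:,:2].astype(np.float32),2,None,(3,20,1e-4),3,0)[2].round(4).tolist(),tab[:,2].max())
E
python3 look.py wrist w1
```

```text
t 1.77 tcp [ 0.5561 -0.1613  0.1611] rot [[-0.06, 0.998, -0.001], [0.998, 0.06, -0.001], [-0.001, -0.001, -1.0]] w 0.08572729296091601 f [-0.2  0.5 -0.4]
lid 10931 0.0481 (array([ 560.6, -201.9]), array([ 88.9, 129.5]), 4.0)
tabs [[0.5580000281333923, -0.15880000591278076], [0.5633000135421753, -0.2402999997138977]] 0.08091632361881332
```

View pics/w1.png

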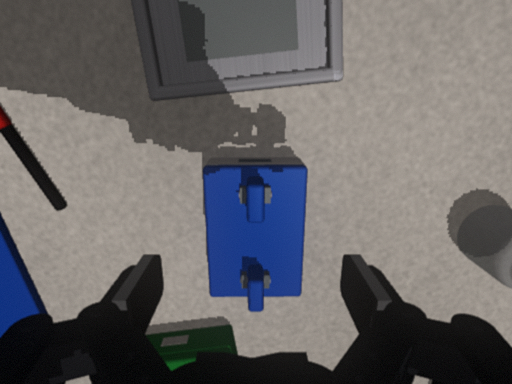

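The wrist view shows the blue box upright with tabs at (256,200) and (256,285), and the tray rim ahead at y≈90. It matches the earlier measurements, so I descend and grip the tray-side tab.

arm_command(
  increments=[
    [100, 0.2, 0.17, 3, 0, 0, 0],
    [100, 0.2, 0.17, 6, 0, 0, 0],
    [100, 0.2, 0.17, 8.5, 0, 0, 0],
    [100, 0.2, 0.17, 10, 0, 0, 0],
    [100, 0.2, 0.17, 10.6, 0, 0, 0],
    [60, 0.2, 0.17, 10.6, 0, 0, 0],
    [30, 0.2, 0.17, 10.6, 0, 0, 0],
    [0, 0.2, 0.17, 10.6, 0, 0, 0],
    [0, 0.2, 0.17, 10.6, 0, 0, 0],
    [0, 0.2, 0.17, 10.6, 0, 0, 0],
    [0, 0.2, 0.17, 10.6, 0, 0, 0],
    [0, 0.2, 0.17, 10.6, 0, 0, 0],
    [0, 0.2, 0.17, 10.6, 0, 0, 0],
  ],
  newtons=40,
)

```text
clock: 2.9
ee_pos: [0.5592, -0.1573, 0.0562]
eef_rot: [[-0.063, 0.998, 0.001], [0.998, 0.063, -0.001], [-0.001, 0.001, -1.0]]
ft_force: [-1.8, -0.5, 7.2]
gripper_width: 0.0131
grip_force: 43.2
```

arm_command(
  increments=[
    [0, 0, 0, -0.4, 0, 0, 0],
    [0, 0, 0, -0.8, 0, 0, 0],
    [0, 0, 0, -1.2, 0, 0, 0],
    [0, 0, 0, -1.6, 0, 0, 0],
    [0, 0, 0, -2.0, 0, 0, 0],
    [0, 0, 0, -2.4, 0, 0, 0],
    [0, 0, 0, -2.6, 0, 0, 0],
    [0, 0, 0, -2.6, 0, 0, 0],
  ],
  newtons=50,
)

```text
clock: 3.57
ee_pos: [0.559, -0.157, 0.0819]
eef_rot: [[-0.063, 0.998, 0.001], [0.998, 0.063, 0.0], [-0.0, 0.001, -1.0]]
ft_force: [0.4, 0.8, -3.4]
gripper_width: 0.0134
grip_force: 49.4
```

```bash
python3 look.py side s1; python3 -c "
import cv2;i=cv2.imread('pics/s1.png');cv2.imwrite('pics/s1c.png',cv2.resize(i[100:260,190:350],None,fx=3.5,fy=3.5))"
```

```text
t 3.57 tcp [ 0.559  -0.157   0.0819] rot [[-0.063, 0.998, 0.001], [0.998, 0.063, 0.0], [-0.0, 0.001, -1.0]] w 0.013366115247743025 f [ 0.4  0.8 -3.4]
lid 31 0.0506 (array([ 562. , -248.2]), array([28.8, 86.4]), 89.8)
tabs [[0.534500002861023, -0.15700000524520874], [0.5777000188827515, -0.1454000025987625]] 0.08991240999750971
```

View pics/s1c.png

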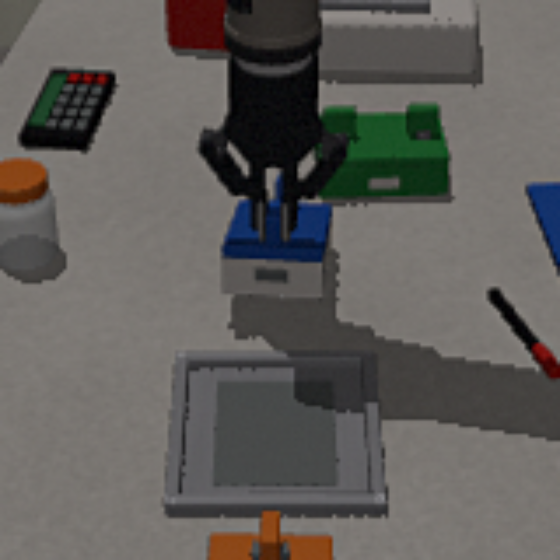

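The side crop shows the front end raised (front face around (275,275), shadow beneath), with the rear still down. Now I drag it forward and align it with the tray.

arm_command(
  increments=[
    [0, 0.6, -0.08, 0, 0, 0, -0.5],
    [0, 1.2, -0.16, 0, 0, 0, -1],
    [0, 1.8, -0.24, 0, 0, 0, -1.5],
    [0, 2.4, -0.32, 0, 0, 0, -2],
    [0, 3.0, -0.4, 0, 0, 0, -2.5],
    [0, 3.6, -0.48, 0, 0, 0, -3],
    [0, 4.2, -0.56, 0, 0, 0, -3.5],
    [0, 4.8, -0.64, 0, 0, 0, -4],
    [0, 5.4, -0.72, 0, 0, 0, -4.5],
    [0, 6.0, -0.78, 0, 0, 0, -5],
    [0, 6.6, -0.84, 0, 0, 0, -5.5],
    [0, 7.0, -0.9, 0, 0, 0, -5.5],
    [0, 7.1, -0.9, 0, 0, 0, -5.5],
    [0, 7.1, -0.9, 0, 0, 0, -5.5],
  ],
)

```text
clock: 4.78
ee_pos: [0.5453, -0.0859, 0.0814]
eef_rot: [[-0.159, 0.987, -0.0], [0.987, 0.159, 0.001], [0.001, 0.0, -1.0]]
ft_force: [-1.7, 2.1, -1.4]
gripper_width: 0.0127
grip_force: 49.5
```

```bash
python3 look.py side s2; python3 look.py top t2; python3 -c "
import cv2,numpy as np;i=cv2.imread('pics/s2.png');j=cv2.imread('pics/t2.png');cv2.imwrite('pics/st2.png',np.hstack([cv2.resize(i[130:270,210:320],(390,496)),cv2.resize(j[140:260,190:285],(390,496))]))"
```

```text
t 4.78 tcp [ 0.5453 -0.0859  0.0814] rot [[-0.159, 0.987, -0.0], [0.987, 0.159, 0.001], [0.001, 0.0, -1.0]] w 0.012724090349057481 f [-1.7  2.1 -1.4]
lid 37 0.0504 (array([ 559. , -174.6]), array([87. , 25.6]), 12.5)
tabs [[0.5432000160217285, -0.07720000296831131], [0.5576000213623047, -0.1655000001192093]] 0.08926895939280688
t 4.83 tcp [ 0.5454 -0.086   0.0815] rot [[-0.159, 0.987, 0.0], [0.987, 0.159, 0.001], [0.001, 0.0, -1.0]] w 0.013100471772734766 f [-0.2  2.2 -1.1]
```

View pics/st2.png

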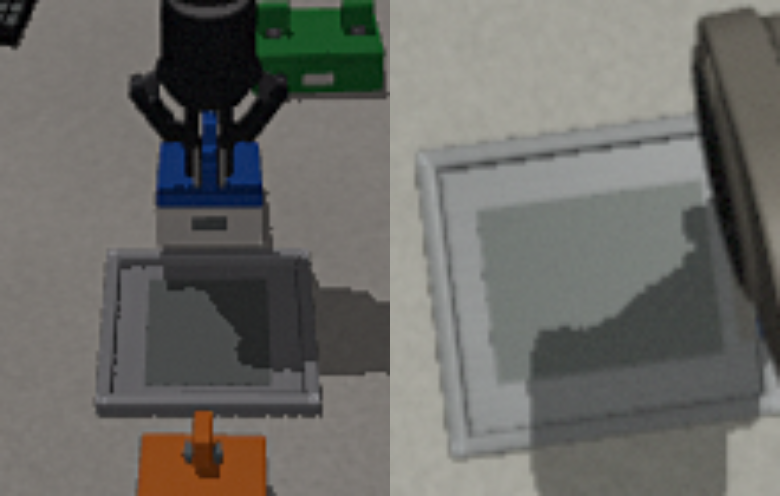

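The side crop (left) shows the front end raised, with its lower edge at crop (158–268, 247) by the rim at y≈252. I'll cast that edge to check how far it overlaps.

```bash
python3 - <<'E'
from h import *
z=np.load("pics/s2.npz"); d,K,T=z["d"],z["K"],z["T"]
a=np.radians(9.2); R=np.array([[np.cos(a),np.sin(a)],[-np.sin(a),np.cos(a)]])
W=cloud(d,K,T)
for u in (259,275,282):
  for v in range(184,206,2):
    P=W[v,u]; print(u,v,((P[:2]-[.5281,.0179])@R.T*1000).round(0),round(P[2]*1000),end=' | ')
  print()
E
```

```text
259 184 [ 28. -89.] 78 | 259 186 [ 28. -84.] 74 | 259 188 [ 28. -80.] 70 | 259 190 [ 28. -86.] 58 | 259 192 [ 28. -81.] 54 | 259 194 [ 28. -78.] 49 | 259 196 [ 28. -75.] 44 | 259 198 [ 28. -73.] 38 | 259 200 [ 29. -96.] 12 | 259 202 [ 29. -83.] 14 | 259 204 [ 29. -85.] 5 | 
275 184 [-19. -89.] 78 | 275 186 [-19. -87.] 72 | 275 188 [-19. -87.] 64 | 275 190 [-19. -82.] 61 | 275 192 [-19. -78.] 57 | 275 194 [-19. -75.] 52 | 275 196 [-19. -78.] 41 | 275 198 [-19. -72.] 39 | 275 200 [-20. -94.] 13 | 275 202 [-20. -82.] 15 | 275 204 [-20. -84.] 6 | 
282 184 [-40. -85.] 81 | 282 186 [-40. -79.] 78 | 282 188 [-40. -85.] 66 | 282 190 [-40. -83.] 60 | 282 192 [-40. -82.] 54 | 282 194 [-40. -81.] 47 | 282 196 [-40. -77.] 42 | 282 198 [-40. -74.] 37 | 282 200 [-41. -90.] 16 | 282 202 [-41. -85.] 13 | 282 204 [-41. -82.] 7 |
```

Front edge is at tray y = -73 mm, z = 35 mm, i.e. over the rim (-95 to -83). I lower it onto the rim and let go.

arm_command(
  increments=[
    [0, 0, 0, 0.3, 0, 0, 0],
    [0, 0, 0, 0.6, 0, 0, 0],
    [0, 0, 0, 0.9, 0, 0, 0],
    [0, 0, 0, 1.1, 0, 0, 0],
    [0, 0, 0, 1.25, 0, 0, 0],
    [0, 0, 0, 1.3, 0, 0, 0],
    [0, 0, 0, 1.3, 0, 0, 0],
    [0, 0, 0, 1.3, 0, 0, 0],
  ],
)

```text
clock: 5.55
ee_pos: [0.5453, -0.0868, 0.0689]
eef_rot: [[-0.159, 0.987, -0.0], [0.987, 0.159, -0.0], [-0.0, -0.0, -1.0]]
ft_force: [-2.9, 2.5, 5.8]
gripper_width: 0.0133
grip_force: 50.8
```

arm_command(
  increments=[
    [30, 0, 0, 0, 0, 0, 0],
    [60, 0, 0, 0, 0, 0, 0],
    [70, 0, 0, 0, 0, 0, 0],
    [70, 0, 0, 0, 0, 0, 0],
    [70, 0, 0, -1.5, 0, 0, 0],
    [70, 0, 0, -4, 0, 0, 0],
    [70, 0, 0, -7, 0, 0, 0],
    [70, 0, 0, -9, 0, 0, 0],
    [70, -3, 0, -9, 0, 4, 0],
    [60, -7, 0, -9, 0, 9, 0],
    [50, -11, 0, -9, 0, 15, 0],
    [50, -14, 0, -9, 0, 15, 0],
    [50, -14, 0, -9, 0, 15, 0],
    [50, -14, 0, -9, 0, 15, 0],
  ],
)

```text
clock: 6.72
ee_pos: [0.567, -0.2291, 0.1572]
eef_rot: [[-0.147, 0.988, -0.04], [0.955, 0.152, 0.255], [0.259, -0.001, -0.966]]
ft_force: [-0.1, 0.4, -0.4]
gripper_width: 0.0428
grip_force: 0.0
```

```bash
python3 look.py side s3; python3 look.py wrist w3; python3 - <<'E'
from h import *
i=cv2.imread('pics/s3.png');j=cv2.imread('pics/w3.png')
cv2.imwrite('pics/sw3.png',np.hstack([cv2.resize(i[120:260,210:320],(330,420)),cv2.resize(j,(470,420))]))
a=np.radians(9.2); R=np.array([[np.cos(a),np.sin(a)],[-np.sin(a),np.cos(a)]])
for n in ("s3","w3"):
  z=np.load(f"pics/{n}.npz"); W=cloud(z["d"],z["K"],z["T"]); m=blue(z["p"])&(z["d"]>0)
  Q=W[m]; Q=np.c_[(Q[:,:2]-[.5281,.0179])@R.T,Q[:,2]]*1000
  Q=Q[(abs(Q[:,0])<70)&(Q[:,1]>-270)&(Q[:,1]<50)&(Q[:,2]>40)&(Q[:,2]<72)]
  if len(Q)<30: continue
  print(n,len(Q),rect(Q/1000),np.percentile(Q,1,axis=0).round(),np.percentile(Q,99,axis=0).round())
  c=np.linalg.lstsq(np.c_[Q[:,:2],np.ones(len(Q))],Q[:,2],rcond=None)[0]; print("plane slope deg",np.degrees(np.arctan(c[:2])).round(1))
E
```

```text
t 6.72 tcp [ 0.567  -0.2291  0.1572] rot [[-0.147, 0.988, -0.04], [0.955, 0.152, 0.255], [0.259, -0.001, -0.966]] w 0.04277346857738708 f [-0.1  0.4 -0.4]
lid 148 0.0515 (array([ 551.2, -130.4]), array([ 88.3, 127.6]), 9.0)
tabs [[0.5435000061988831, -0.07989999651908875], [0.5575000047683716, -0.1647000014781952]] 0.08989549756627147
t 6.77 tcp [ 0.5673 -0.226   0.1578] rot [[-0.151, 0.988, -0.041], [0.954, 0.156, 0.256], [0.26, -0.0, -0.966]] w 0.04239238687751318 f [ 1.1  0.4 -0.7]
lid 5064 0.051 (array([ 556. , -158.4]), array([88.6, 71.4]), 8.7)
tabs [[0.5472999811172485, -0.10329999774694443], [0.5586000084877014, -0.17520000040531158]] 0.08998872050494111
s3 546 (array([  -0.9, -147.6]), array([132.7,  88.3]), 89.8) [ -44. -207.   48.] [ 43. -83.  70.]
plane slope deg [-0.3  4.6]
w3 14517 (array([  -0.6, -150.2]), array([127.6,  89.8]), 89.8) [ -44. -213.   47.] [ 43. -88.  64.]
plane slope deg [0.1 7.1]
```

View pics/sw3.png

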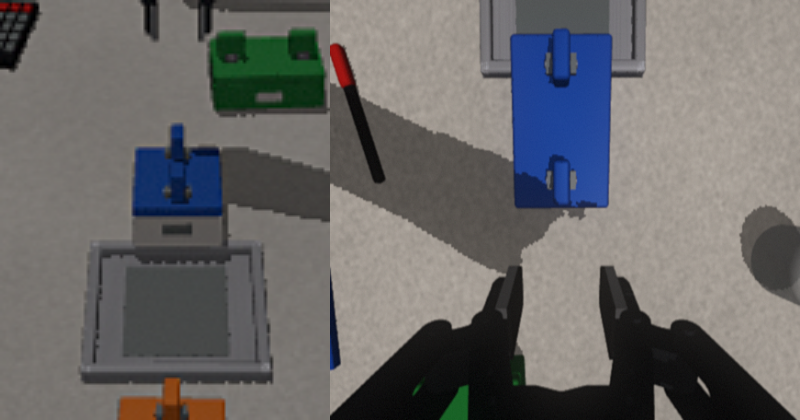

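Left: the front end rests on the rim. Right: the box is straight, rear edge at (560,207) still on the bench, tilt 7°. Now I come down behind it and push along the tray's y.

arm_command(
  increments=[
    [50, -0.9, 0, 3.4, 0, 0, 0],
    [50, -1.8, 0, 6.8, 0, 0, 0],
    [50, -2.6, 0, 9.8, 0, 0, 0],
    [50, -3.2, 0, 12.0, 0, 0, 0],
    [50, -3.3, 0, 12.3, 0, 0, 0],
    [50, -2.5, 0, 12.5, 0, 0, 0],
    [50, -1.7, 0, 12.7, 0, 0, 0],
    [50, -1.0, 0, 12.9, 0, 0, 0],
    [50, -0.4, 0, 13.05, 0, 0, 0],
    [50, 0.2, 0, 13.2, 0, 0, 0],
    [50, 0.8, 0, 13.35, 0, 0, 0],
    [50, 1.4, 0, 13.55, 0, 0, 0],
    [50, 2.0, 0, 13.7, 0, 0, 0],
    [50, 2.6, 0, 13.85, 0, 0, 0],
    [50, 2.6, 0, 13.85, 0, 0, 0],
  ],
)

```text
clock: 8.07
ee_pos: [0.5588, -0.1648, 0.0327]
eef_rot: [[-0.154, 0.987, -0.038], [0.954, 0.159, 0.254], [0.257, 0.002, -0.966]]
ft_force: [0.9, -2.4, 0.6]
gripper_width: 0.0429
grip_force: 1.4
```

```bash
cat > box.py <<'E'
import sys; from h import *
a=np.radians(9.2); R=np.array([[np.cos(a),np.sin(a)],[-np.sin(a),np.cos(a)]])
for n in sys.argv[1:]:
  z=np.load(f"pics/{n}.npz"); W=cloud(z["d"],z["K"],z["T"]); m=blue(z["p"])&(z["d"]>0)
  Q=W[m]; Q=np.c_[(Q[:,:2]-[.5281,.0179])@R.T,Q[:,2]]*1000
  Q=Q[(abs(Q[:,0])<75)&(Q[:,1]>-230)&(Q[:,1]<95)&(Q[:,2]>38)&(Q[:,2]<72)]
  if len(Q)<30: continue
  print(n,len(Q),rect(Q/1000),np.percentile(Q,1,axis=0).round(),np.percentile(Q,99,axis=0).round())
  L=Q[abs(Q[:,0])>15]; c=np.linalg.lstsq(np.c_[L[:,:2],np.ones(len(L))],L[:,2],rcond=None)[0]; print("plane slope deg",np.degrees(np.arctan(c[:2])).round(1), "z mid", np.median(L[:,2]).round(1))
from workcell import ctrl
s=ctrl.read_state(); print("tcp tray",(R@(s["ee_pos"][:2]-[.5281,.0179])*1000).round(1))
E
python3 look.py side s4; python3 look.py wrist w4; python3 box.py s4 w4
```

```text
t 8.07 tcp [ 0.5588 -0.1648  0.0327] rot [[-0.154, 0.987, -0.038], [0.954, 0.159, 0.254], [0.257, 0.002, -0.966]] w 0.04287772561021305 f [ 0.9 -2.4  0.6]
lid 64 0.0507 (array([ 550.8, -132.3]), array([87.5, 42.9]), 10.3)
tabs [[0.5375000238418579, -0.03840000182390213], [0.5515999794006348, -0.12800000607967377]] 0.08898870155160765
t 8.12 tcp [ 0.5587 -0.1648  0.0324] rot [[-0.154, 0.987, -0.039], [0.954, 0.159, 0.254], [0.257, 0.002, -0.966]] w 0.04236692979817484 f [ 2.  -2.2  0.4]
lid 10213 0.0508 (array([ 551.3, -134.9]), array([89.1, 43.7]), 8.8)
tabs [[0.5411999821662903, -0.06989999860525131], [0.5519000291824341, -0.13779999315738678]] 0.0899794810495808
s4 503 (array([  -1.2, -108.9]), array([130.1,  88. ]), 89.9) [ -45. -171.   47.] [ 42. -45.  72.]
plane slope deg [-0.   8.9] z mid 62.6
w4 45512 (array([  -1.4, -125.6]), array([102.8,  89.2]), 89.8) [ -44. -174.   47.] [ 42. -76.  67.]
plane slope deg [ 0.1 11.1] z mid 58.7
tcp tray [   0.8 -185.3]
```

arm_command(
  increments=[
    [50, 0.65, 0, 0.1, 0, 0, 0],
    [50, 1.3, 0, 0.2, 0, 0, 0],
    [50, 1.9, 0, 0.3, 0, 0, 0],
    [50, 2.4, 0, 0.4, 0, 0, 0],
    [50, 2.9, 0, 0.5, 0, 0, 0],
    [50, 3.4, 0, 0.6, 0, 0, 0],
    [50, 3.9, 0, 0.7, 0, 0, 0],
    [50, 4.4, 0, 0.8, 0, 0, 0],
    [50, 4.9, 0, 0.9, 0, 0, 0],
    [50, 5.4, 0, 1.0, 0, 0, 0],
    [50, 5.9, 0, 1.1, 0, 0, 0],
    [50, 6.4, 0, 1.2, 0, 0, 0],
    [50, 6.4, 0, 1.2, 0, 0, 0],
  ],
)

```text
clock: 9.25
ee_pos: [0.5468, -0.0988, 0.0362]
eef_rot: [[-0.155, 0.987, -0.043], [0.953, 0.16, 0.257], [0.26, -0.001, -0.966]]
ft_force: [-0.3, 0.5, -0.1]
gripper_width: 0.043
grip_force: 0.0
```

```bash
python3 look.py side s5; python3 look.py wrist w5; python3 box.py s5 w5
```

```text
t 9.25 tcp [ 0.5468 -0.0988  0.0362] rot [[-0.155, 0.987, -0.043], [0.953, 0.16, 0.257], [0.26, -0.001, -0.966]] w 0.042998964836070484 f [-0.3  0.5 -0.1]
lid 296 0.0506 (array([527.5,   4.6]), array([88.2, 79.2]), 9.2)
tabs [[0.5253999829292297, 0.025599999353289604], [0.5379999876022339, -0.051899999380111694]] 0.08995846936242602
t 9.3 tcp [ 0.547  -0.0992  0.0362] rot [[-0.154, 0.987, -0.042], [0.953, 0.16, 0.257], [0.26, -0.001, -0.966]] w 0.04284956072177616 f [-0.3 -0.1 -0.6]
lid 2630 0.0534 (array([534.9, -35.5]), array([ 89. , 112.5]), 9.4)
tabs [[0.5281000137329102, 0.004800000227987766], [0.5372999906539917, -0.051100000739097595]] 0.08999868033869955
s5 904 (array([ -2.4, -39.6]), array([132.4,  88.9]), 90.0) [ -46. -102.   41.] [41. 25. 68.]
plane slope deg [-0.  -7.1] z mid 56.4
w5 43564 (array([ -2.2, -53.7]), array([ 89.4, 112.5]), 0.0) [ -45. -105.   53.] [41.  0. 65.]
plane slope deg [ 0.1 -6.1] z mid 59.0
tcp tray [ 1.000e-01 -1.191e+02]
```

The box has tipped in: front on the tray floor, rear on the rim. I push it the rest of the way.

arm_command(
  increments=[
    [50, 0.5, 0, 0.13, 0, 0, 0],
    [50, 1.0, 0, 0.26, 0, 0, 0],
    [50, 1.4, 0, 0.4, 0, 0, 0],
    [50, 1.8, 0, 0.5, 0, 0, 0],
    [50, 2.2, 0, 0.65, 0, 0, 0],
    [50, 2.6, 0, 0.8, 0, 0, 0],
    [50, 3.0, 0, 0.9, 0, 0, 0],
    [50, 3.4, 0, 1.05, 0, 0, 0],
    [50, 3.7, 0, 1.2, 0, 0, 0],
    [50, 3.7, 0, 1.2, 0, 0, 0],
    [50, 3.7, 0, 1.2, 0, 0, 0],
  ],
)

```text
clock: 10.27
ee_pos: [0.5419, -0.0622, 0.0346]
eef_rot: [[-0.153, 0.987, -0.04], [0.954, 0.159, 0.255], [0.259, 0.001, -0.966]]
ft_force: [-0.2, -2.7, 0.9]
gripper_width: 0.0425
grip_force: 1.4
```

```bash
python3 look.py side s6; python3 look.py wrist w6; python3 box.py s6 w6
```

```text
t 10.27 tcp [ 0.5419 -0.0622  0.0346] rot [[-0.153, 0.987, -0.04], [0.954, 0.159, 0.255], [0.259, 0.001, -0.966]] w 0.04252010285333913 f [-0.2 -2.7  0.9]
lid 781 0.0504 (array([527. ,  14.9]), array([ 89.6, 130.8]), 8.5)
tabs [[0.5203999876976013, 0.05810000002384186], [0.5332000255584717, -0.02329999953508377]] 0.0851114731432091
t 10.32 tcp [ 0.5419 -0.0623  0.0346] rot [[-0.153, 0.987, -0.04], [0.954, 0.159, 0.256], [0.259, 0.001, -0.966]] w 0.04256308982836723 f [ 0.6 -2.5  2.3]
lid 41131 0.0511 (array([529.1,   1.4]), array([ 89.2, 112.8]), 9.1)
tabs [[0.5234000086784363, 0.037700001150369644], [0.5343000292778015, -0.02979999966919422]] 0.08407854698066519
s6 890 (array([-1.6, -2.8]), array([130.8,  89.6]), 89.3) [-45. -66.  40.] [42. 60. 69.]
plane slope deg [-0.1 -1.2] z mid 50.6
w6 41823 (array([ -1.7, -16.4]), array([112.8,  89.2]), 89.9) [-45. -70.  50.] [42. 38. 62.]
plane slope deg [0.1 0. ] z mid 51.2
tcp tray [  0.7 -81.4]
```

The box lies flat (lid at 51 mm, slope 0°) and centred in the tray. I back off and rise clear.

arm_command(
  increments=[
    [50, -1.0, 0, -0.26, 0, 0, 0],
    [50, -2.4, 0, -0.65, 0, 0, 0],
    [50, -4.3, 0, -1.2, 0, 0, 0],
    [50, -6.0, 0, -1.6, 0, 0, 0],
    [50, -5.3, 0, -4.3, 0, 0, 0],
    [50, -4.3, 0, -8, 0, 0, 0],
    [50, -3.3, 0, -12, 0, 0, 0],
    [50, -2.8, 0, -13.5, 0, 0, 0],
    [50, -2.8, 0, -13.5, 0, 0, 0],
    [50, -2.8, 0, -13.5, 0, 0, 0],
  ],
)

```text
clock: 11.2
ee_pos: [0.5516, -0.1251, 0.1579]
eef_rot: [[-0.152, 0.988, -0.039], [0.954, 0.157, 0.255], [0.258, 0.001, -0.966]]
ft_force: [-0.3, 0.4, -0.6]
gripper_width: 0.0422
grip_force: 0.0
```

```bash
python3 look.py side s7; python3 look.py wrist w7; python3 box.py s7 w7; python3 -c "
import cv2;i=cv2.imread('pics/s7.png');cv2.imwrite('pics/s7c.png',cv2.resize(i[120:320,190:390],None,fx=2.8,fy=2.8))"
```

```text
t 11.2 tcp [ 0.5516 -0.1251  0.1579] rot [[-0.152, 0.988, -0.039], [0.954, 0.157, 0.255], [0.258, 0.001, -0.966]] w 0.04219114557900416 f [-0.3  0.4 -0.6]
lid 804 0.0502 (array([527.5,  13.8]), array([ 89.4, 132.4]), 9.5)
tabs [[0.5202999711036682, 0.0575999990105629], [0.5332000255584717, -0.02319999970495701]] 0.08455078266055027
t 11.25 tcp [ 0.5506 -0.1248  0.1566] rot [[-0.152, 0.988, -0.042], [0.954, 0.157, 0.255], [0.259, -0.001, -0.966]] w 0.04260019282880796 f [ 0.4 -0.6 -1.2]
lid 13051 0.0511 (array([528.8,   5.2]), array([ 89. , 117.7]), 9.1)
tabs [[0.5232999920845032, 0.039799999445676804], [0.5346999764442444, -0.031300000846385956]] 0.08404285708967654
s7 894 (array([-1.2, -4. ]), array([ 89.4, 132.4]), 0.3) [-45. -66.  40.] [43. 60. 68.]
plane slope deg [ 0.  -1.1] z mid 50.4
w7 13331 (array([ -1.4, -12.7]), array([117.7,  89. ]), 89.9) [-45. -71.  49.] [42. 44. 63.]
plane slope deg [0.1 0.1] z mid 51.1
tcp tray [  -1.  -144.1]
```

View pics/s7c.png

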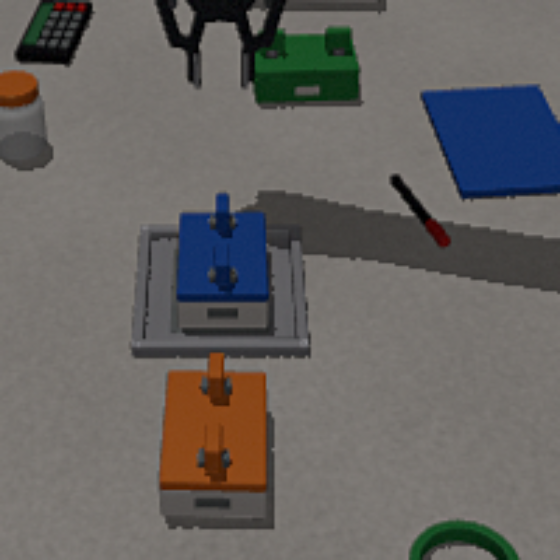

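The blue box lies flat inside the tray at (222,270), the orange box is where it was at (215,450), and the gripper is clear. I'm handing in.

```bash
python3 -c "
from workcell import ctrl; print(ctrl.sign_off())"
```

```text
the job is handed in; nothing more can be done
None
```

The blue-lidded box lies flat and centred on the tray floor: I set its near end on the rim by the tab, let go and pushed it in from behind, left the orange box untouched, and handed the job in at about 11 s.

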